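# Put the purple clipper guards back in the caddy

## Task

Gather the three purple guard combs into the wooden caddy, each lying flat, teeth up, right down on the floor of the bay whose colour matches its thumb tab. The black guards belong to another clipper: leave them, the white clipper and the glass canister where they are.

Things in the scene. Friction and masses are not known exactly. Their poses are not given: they have to be found in the camera images.
- guard_yellow: PURPLE clipper guard comb lying flat, teeth up: body 44 mm (own x) by 42 mm (own y) by 18 mm high; yellow thumb tab on its middle, 30 mm along x, 10 mm thick along y, 18 to 36 mm above the underside: grip it across y. About 20 g. Origin: centre of underside, below the tab; z up. A half turn about z fits alike.
- guard_green: PURPLE clipper guard comb lying flat, teeth up: body 52 mm (own x) by 42 mm (own y) by 18 mm high; green thumb tab on its middle, 30 mm along x, 10 mm thick along y, 18 to 36 mm above the underside: grip it across y. About 20 g. Origin: centre of underside, below the tab; z up. A half turn about z fits alike.
- guard_red: PURPLE clipper guard comb lying flat, teeth up: body 60 mm (own x) by 42 mm (own y) by 18 mm high; red thumb tab on its middle, 30 mm along x, 10 mm thick along y, 18 to 36 mm above the underside: grip it across y. About 20 g. Origin: centre of underside, below the tab; z up. A half turn about z fits alike.
- black_yellow: look-alike, stays put: BLACK clipper guard comb lying flat, teeth up: body 44 mm (own x) by 42 mm (own y) by 18 mm high; yellow thumb tab on its middle, 30 mm along x, 10 mm thick along y, 18 to 36 mm above the underside: grip it across y. About 20 g. Origin: centre of underside, below the tab; z up. A half turn about z fits alike.
- black_red: look-alike, stays put: BLACK clipper guard comb lying flat, teeth up: body 60 mm (own x) by 42 mm (own y) by 18 mm high; red thumb tab on its middle, 30 mm along x, 10 mm thick along y, 18 to 36 mm above the underside: grip it across y. About 20 g. Origin: centre of underside, below the tab; z up. A half turn about z fits alike.
- bay_yellow: fixed bay with a yellow floor, one of three in a row (86 mm apart along y, any order) in a fixed light-wood caddy 104 by 264 mm. Inside 76 mm (own x) by 60 mm (own y), grey rim 4 mm wide. Origin: centre of its underside, 4 mm above the table; floor 4 mm and rim 14 mm above the origin (nothing of the caddy is higher than the rim); z up, all bays turned alike.
- bay_green: fixed bay with a green floor, one of three in a row (86 mm apart along y, any order) in a fixed light-wood caddy 104 by 264 mm. Inside 76 mm (own x) by 60 mm (own y), grey rim 4 mm wide. Origin: centre of its underside, 4 mm above the table; floor 4 mm and rim 14 mm above the origin (nothing of the caddy is higher than the rim); z up, all bays turned alike.
- bay_red: fixed bay with a red floor, one of three in a row (86 mm apart along y, any order) in a fixed light-wood caddy 104 by 264 mm. Inside 76 mm (own x) by 60 mm (own y), grey rim 4 mm wide. Origin: centre of its underside, 4 mm above the table; floor 4 mm and rim 14 mm above the origin (nothing of the caddy is higher than the rim); z up, all bays turned alike.
- clipper: white hair clipper with steel blade, lying loose on the table along its x: 181 mm long with cord stub, 46 mm wide, 41 mm high, 0.35 kg. Origin: underside, near its middle; blade towards +x.
- canister: clear glass canister with a steel knob lid, standing loose: 92 mm across, 126 mm high over the knob, 0.6 kg. Origin: centre of the underside.
There are look-alikes about, which are no part of the job. Leave any orange or turquoise look-alike of the guard_red alone.

How it is judged:
At the end, for the whole second after the job is handed in: Each purple guard lies flat (under 0.1 rad) on the floor of the bay of its tab colour, within 18 mm (bay x) and 14 mm (bay y) of its centre and 2.5 mm of its floor, released, at rest; black guards, clipper and canister within 20 mm of their starts (x of guard_yellow in the frame of bay_yellow between -0.018 and 0.018 m and y of guard_yellow in the frame of bay_yellow between -0.014 and 0.014 m and z of guard_yellow in the frame of bay_yellow between 0.001 and 0.0065 m and angle between each of guard_yellow, guard_green, guard_red's own z axis and vertical below 0.1 rad and linear speed of each of guard_yellow, guard_green, guard_red below 0.02 m/s and angular speed of each of guard_yellow, guard_green, guard_red below 0.3 rad/s and x of guard_green in the frame of bay_green between -0.018 and 0.018 m and y of guard_green in the frame of bay_green between -0.014 and 0.014 m and z of guard_green in the frame of bay_green between 0.001 and 0.0065 m and x of guard_red in the frame of bay_red between -0.018 and 0.018 m and y of guard_red in the frame of bay_red between -0.014 and 0.014 m and z of guard_red in the frame of bay_red between 0.001 and 0.0065 m and distance of each of black_yellow, black_red, clipper, canister from where it was at the start of the episode below 0.02 m); the robot touches nothing.
It fails at once if the black guard with the yellow tab is moved more than 20 mm (distance of black_yellow from where it was at the start of the episode above 0.02 m).
It fails at once if the black guard with the red tab is moved more than 20 mm (distance of black_red from where it was at the start of the episode above 0.02 m).
It fails at once if the clipper is moved more than 20 mm (distance of clipper from where it was at the start of the episode above 0.02 m).
It fails at once if the glass canister is moved more than 20 mm (distance of canister from where it was at the start of the episode above 0.02 m).
It also fails if it takes over 77 s, if anything falls off the work surface, if the arm or the gripper's body presses on something with over 40 N, if the wrist force passes 120 N, or if a joint passes its speed limit or range.

## Robot

A 6-joint arm with a two-finger parallel gripper is mounted at the origin on the work surface. World frame = base frame: x ahead of the robot, y to its left, z up, the work surface at z = 0. Lengths are in m, angles in rad, forces in N, time in s.
With the tool pointing down it reaches from about 0.375 to 0.975 m from the base axis. Payload 3.8 kg.
Tool frame: the origin (TCP) lies midway between the tips of the shut fingers; the grasp point (between the pads) lies 19 mm behind it; z points along the fingers, y is the line along which they close (so a half turn about z gives the same grasp; the last joint's range is limited). The gripper opens to 85 mm and grips with 20 to 120 N. Pads are 22 mm wide; open, the fingers measure 114 mm over their backs; the gripper's body (76 mm by 85 mm) begins 54 mm behind the grasp point. The pads swing forward as they close: fully open they stand 13 mm farther back than shut.
Start: joints at [-1.188, 0.264, 1.604, -0, 1.274, -0.037], TCP at [0.275, -0.616, 0.231] pointing down, gripper open.
Joint ranges: [-2.63, 2.63], [-0.94, 2.18], [0.31, 2.57], [-1.31, 4.45], [0, 2.66], [-2.55, 2.55]. Speed limits (rad/s): [2.57, 2.57, 3.14, 3.14, 3.14, 3.14].

## Interface

Orientations are given as a rotation vector (axis times angle).
In Python, from workcell import status, read_camera, workorder, masks_of gives the robot as it stands.
- The arm moves only by the tool drive_tool, never from a script. Its argument "rows" is a list of rows, each a list of 7 numbers: the turn, a rotation vector about the tool's x, y, z in degrees, then the shift along the tool's x, y, z in m, then the opening, from 0 (shut) to 1 (fully open). In form: [[ax, ay, az, tx, ty, tz, claw], ...]. A call has 1 to 8 rows; each row shifts and turns the commanded pose from where the row before left it, along the tool's axes as they then stand; what a row does not reach is not made up. A row lasts 1/12 s, in which the tool goes at most 41.7 mm and 7.16 degrees, less where a joint would pass 70% of its speed; a pose out of reach is approached as far as the arm can. A call is refused whole if a number of a shift passes 0.0417 or a number of a turn 7.16, either way. A call with a gripper value outside its range is refused whole. The fingers move at their own pace and stop on an object; "force" is the grip in N (left out, the last holds). Time passes only in rows, so rows that do not move let the fingers close. It gives the time, the measured TCP pose, the force, the opening and the grip force at its end, in the units of the state.
- status.read_state(): the state, without advancing time (a new reading comes with each control period).
- read_camera(name): name is "scene" or "top" or "wrist"; returns a dict with "color" (384x512x3 uint8, red, green, blue), "intrinsics" (3x3 intrinsics, pixels), "world_from_camera" (4x4, takes a point from camera to world coordinates); the wrist camera has in their place "mount" (4x4, takes a point from camera to tool coordinates, whose origin is the TCP and whose axes are the flange's). Camera axes: x right, y up, looking along -z (the intrinsics and any distortion apply to the point x, -y, -z); pixel columns grow to the right and rows downward; lengths in m; the calibration is good to about 2 mm. A picture is of the moment at which its call begins: read the wrist's pose just before it. There is no depth.
- workorder.finish_job(): hands the job in; it is judged then, once.
Trained networks look in a picture, given as the dict that the camera call returned (one of the last four; its "shot" number tells which), for a name from the list of things; names that differ only in an ending like _2 or _b are one class to them, and where a whole thing is asked for, a point or a joint stands for the part that bears it (a point fixed in the world has none). Each returns a list of dicts, best first, with "score" (0 to 1); they miss things now and then, are a little off and sometimes report something else, mostly with a low value. They report only what shows in the picture. A call takes as long as a camera call. They do not tell look-alikes from the thing itself.
- masks_of(picture, name): "mask" (384x512 bool, what is visible of it) and "bbox" ([left, top, right, bottom] in pixels, round what is visible of it).
The state is a dict: "time": time; "q": joint angles; "joint_vel": joint speeds; "joint_torque": joint torques, N m; "tool_pos": TCP position; "tcp_rot": TCP orientation; "wrist_force": force on the tool from outside, world axes, zero at the start; "torque": the same for the moment, N m; "width": opening from 0.0 (shut) to 1.0 (fully open); "grip_force": force on a finger pad.
Only numpy, scipy, OpenCV 4.12 (cv2) and the standard library are available. Lean on these libraries where they do the work, as an engineer would, in place of code of your own. Each camera call takes 0.05 s, during which the arm holds its last target. There are 200 camera calls.

## Working session

There is one attempt and no reset: what is moved stays moved. The work goes in short steps, Python scripts to look and compute and a tool call to move; the robot and the scene stay as the last step left them, time stands still between calls to the robot, and variables do not carry over. Pictures are saved under pics/ and viewed, at most 14 in all, crops included, and the job is handed in when it is done.

Besides the shell and the picture viewer there is one more tool, called after "Request:" in YAML: its name, and indented under it one key for each argument. drive_tool: Moves the arm, as the interface text tells. Its arguments: {"type":"object","properties":{"rows":{"type":"array"},"force":{"type":"number"}},"required":["rows"]}

```bash
mkdir -p pics; ls; cat > h.py <<'E'
import numpy as np, cv2
from scipy.spatial.transform import Rotation as R
from workcell import status, read_camera, workorder, masks_of
def cam(name):
    s=status.read_state(); p=read_camera(name); p['name']=name
    if 'mount' in p:
        T=np.eye(4); T[:3,:3]=R.from_rotvec(s['tcp_rot']).as_matrix(); T[:3,3]=s['tool_pos']
        p['W']=T@np.array(p['mount'])
    else: p['W']=np.array(p['world_from_camera'])
    return p
def save(p,f): cv2.imwrite('pics/'+f,cv2.cvtColor(p['color'],cv2.COLOR_RGB2BGR))
def ray(p,uv):
    K=np.array(p['intrinsics']); u,v=uv
    d=np.linalg.inv(K)@[u,v,1]; d=d*[1,-1,-1]
    return p['W'][:3,3],p['W'][:3,:3]@d
def onz(p,uv,z):
    o,d=ray(p,uv); return o+d*(z-o[2])/d[2]
def tri(obs):
    A=np.zeros((3,3));b=np.zeros(3)
    for p,uv in obs:
        o,d=ray(p,uv); d=d/np.linalg.norm(d); M=np.eye(3)-np.outer(d,d); A+=M;b+=M@o
    return np.linalg.solve(A,b)
E
python3 - <<'E'
from h import *
s=status.read_state(); print({k:np.round(v,3) for k,v in s.items()})
for n in ('top','scene'):
    p=cam(n); save(p,n+'0.png'); print(n,{k:v for k,v in p.items() if k!='color'})
    for o in ('guard_yellow','guard_green','guard_red','black_yellow','black_red','bay_yellow','bay_green','bay_red','clipper','canister'):
        print(o,[(round(float(m['score']),2),np.round(m['bbox']).tolist()) for m in masks_of(p,o)][:4])
E
```

```text
pics
{'time': np.float64(0.0), 'q': array([-1.188,  0.265,  1.605, -0.   ,  1.274, -0.037]), 'joint_vel': array([-0.001,  0.001, -0.001, -0.   , -0.   , -0.   ]), 'joint_torque': array([-2.0000e-03, -5.1512e+01, -3.6731e+01,  0.0000e+00,  1.3000e-02,
        0.0000e+00]), 'tool_pos': array([ 0.275, -0.616,  0.23 ]), 'tcp_rot': array([-3.07e+00, -6.54e-01,  1.00e-03]), 'wrist_force': array([ 0.562,  0.525, -0.596]), 'torque': array([ 0.027, -0.028, -0.042]), 'grip_force': np.float64(0.0), 'width': np.float64(0.999)}
top {'intrinsics': array([[367.0417417 ,   0.        , 250.97813258],
       [  0.        , 367.0417417 , 192.02405504],
       [  0.        ,   0.        ,   1.        ]]), 'world_from_camera': array([[ 0.00572841,  0.98353685, -0.18061685,  0.3611833 ],
       [-0.99993336,  0.0038236 , -0.01089252,  0.01103076],
       [-0.01002259,  0.18066721,  0.98349322,  0.99770455],
       [ 0.        ,  0.        ,  0.        ,  1.        ]]), 'shot': 1, 'name': 'top', 'W': array([[ 0.00572841,  0.98353685, -0.18061685,  0.3611833 ],
       [-0.99993336,  0.0038236 , -0.01089252,
[... 1375 characters left out ...]
 0.        ,  0.        ,  0.        ,  1.        ]])}
guard_yellow [(0.73, [201.0, 203.0, 224.0, 214.0])]
guard_green [(0.61, [277.0, 151.0, 300.0, 167.0]), (0.41, [263.0, 206.0, 300.0, 234.0])]
guard_red [(0.72, [322.0, 137.0, 340.0, 155.0]), (0.65, [328.0, 107.0, 339.0, 128.0]), (0.47, [303.0, 122.0, 318.0, 137.0])]
black_yellow [(0.72, [141.0, 210.0, 163.0, 231.0])]
black_red [(0.75, [238.0, 175.0, 254.0, 194.0])]
bay_yellow [(0.69, [242.0, 224.0, 283.0, 257.0]), (0.26, [238.0, 175.0, 255.0, 196.0])]
bay_green [(0.91, [282.0, 187.0, 315.0, 215.0])]
bay_red [(0.78, [265.0, 208.0, 301.0, 233.0])]
clipper [(0.95, [361.0, 147.0, 401.0, 180.0])]
canister [(0.75, [152.0, 263.0, 197.0, 322.0])]
```

```bash
python3 - <<'E'
import cv2
a=cv2.imread('pics/top0.png'); b=cv2.imread('pics/scene0.png')
cv2.imwrite('pics/t1.png',cv2.resize(a[110:280,80:430],(800,389),interpolation=cv2.INTER_CUBIC))
cv2.imwrite('pics/s1.png',cv2.resize(b[90:340,120:420],(720,600),interpolation=cv2.INTER_CUBIC))
E
```

```text
(no output)
```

View pics/t1.png

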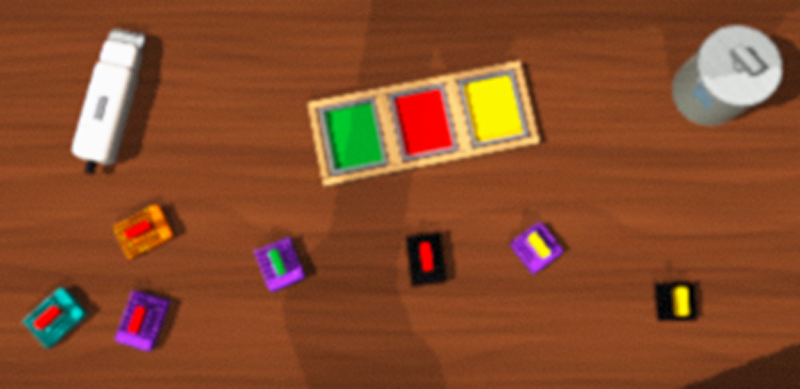

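View pics/s1.png

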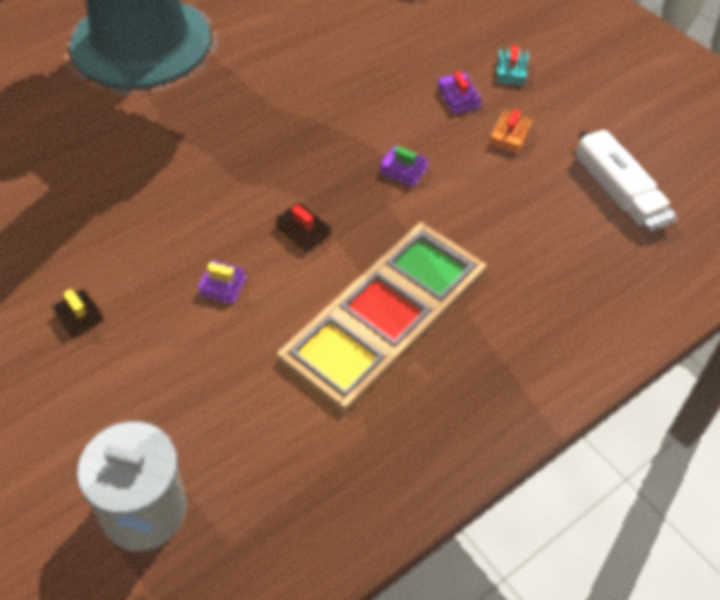

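The top view (crop ×2.286) shows purple/yellow at full pixel (315,218), purple/green at (202,225) and purple/red at (141,250). The look-alikes are orange/red at (143,211), turquoise/red at (104,248), black/red at (267,223) and black/yellow at (377,241). The bays are green (234,169), red (266,163) and yellow (297,157). Only the purple bodies fit the description. Next I measure the tabs and bay floors from both views.

```bash
cat >> h.py <<'E'
def hsv(p): return cv2.cvtColor(p['color'],cv2.COLOR_RGB2HSV)
def colmask(p,c):
    H=hsv(p).astype(int); h,s,v=H[...,0],H[...,1],H[...,2]
    if c=='red': m=((h<6)|(h>174))&(s>200)&(v>140)
    if c=='yellow': m=(h>24)&(h<34)&(s>170)&(v>150)
    if c=='green': m=(h>45)&(h<75)&(s>140)&(v>80)
    if c=='purple': m=(h>125)&(h<150)&(s>100)&(v>60)
    return m.astype(np.uint8)
def blobs(p,c,amin=8):
    n,l,st,ce=cv2.connectedComponentsWithStats(colmask(p,c))
    return [(int(st[i,4]),ce[i],l==i) for i in range(1,n) if st[i,4]>=amin]
E
python3 - <<'E'
from h import *
P={n:cam(n) for n in('top','scene')}
near={'top':dict(gy=(315,217),gg=(201,225),gr=(140,250),by=(297,157),bg=(234,169),br=(266,163)),
'scene':dict(gy=(212,203),gg=(288,155),gr=(312,124),by=(261,237),bg=(299,201),br=(280,219))}
col=dict(y='yellow',g='green',r='red')
obs={}
for k in ('gy','gg','gr','by','bg','br'):
    for n in P:
        b=min(blobs(P[n],col[k[1]]),key=lambda b:np.linalg.norm(b[1]-near[n][k]))
        obs.setdefault(k,[]).append((P[n],b[1]))
        z=0.034 if k[0]=='g' else .008
        ys,xs=np.nonzero(b[2]); q=np.array([onz(P[n],(x,y),z)[:2] for x,y in zip(xs,ys)])
        w,v=np.linalg.eigh(np.cov(q.T)); a=np.degrees(np.arctan2(v[1,1],v[0,1]))
        print(k,n,b[0],b[1].round(1),'mean',q.mean(0).round(4),'ang',a.round(1),'L',np.sqrt(12*w).round(3))
    t=tri(obs[k]); print('  tri',t.round(4),'r',np.hypot(*t[:2]).round(3))
E
```

```text
gy top 44 [315.4 216.5] mean [ 0.4734 -0.1482] ang -143.6 L [0.011 0.027]Traceback (most recent call last):
  File "<stdin>", line 9, in <module>
ValueError: min() iterable argument is empty
```

```bash
sed -i 's/(s>200)&(v>140)/(s>170)\&(v>110)/; s/(h>24)&(h<34)&(s>170)&(v>150)/(h>22)\&(h<36)\&(s>140)\&(v>120)/; s/(s>140)&(v>80)/(s>110)\&(v>60)/' h.py
cat > m.py <<'E'
from h import *
P={n:cam(n) for n in('top','scene')}
near={'top':dict(gy=(315,217),gg=(201,225),gr=(140,250),by=(297,157),bg=(234,169),br=(266,163)),
'scene':dict(gy=(212,203),gg=(288,155),gr=(312,124),by=(261,237),bg=(299,201),br=(280,219))}
col=dict(y='yellow',g='green',r='red')
obs={}
for k in ('gy','gg','gr','by','bg','br'):
    for n in P:
        B=blobs(P[n],col[k[1]])
        if not B: print(k,n,'none', hsv(P[n])[near[n][k][1],near[n][k][0]]); continue
        b=min(B,key=lambda b:np.linalg.norm(b[1]-near[n][k]))
        obs.setdefault(k,[]).append((P[n],b[1]))
        z=0.034 if k[0]=='g' else .008
        ys,xs=np.nonzero(b[2]); q=np.array([onz(P[n],(x,y),z)[:2] for x,y in zip(xs,ys)])
        w,v=np.linalg.eigh(np.cov(q.T)); a=np.degrees(np.arctan2(v[1,1],v[0,1]))
        print(k,n,b[0],b[1].round(1),'mean',q.mean(0).round(4),'ang',a.round(1),'L',np.sqrt(12*w).round(3), hsv(P[n])[near[n][k][1],near[n][k][0]])
    t=tri(obs[k]); print('  tri',t.round(4),'r',np.hypot(*t[:2]).round(3))
E
python3 m.py
```

```text
gy top 48 [315.3 216.5] mean [ 0.4732 -0.148 ] ang -143.9 L [0.012 0.027] [ 30 255 251]
gy scene 25 [211.5 202.4] mean [ 0.4766 -0.1492] ang -146.8 L [0.01  0.029] [ 26 168 238]
  tri [ 0.4738 -0.1483  0.0304] r 0.496
gg top 39 [201. 224.] mean [0.4521 0.1527] ang -155.6 L [0.009 0.03 ] [ 67 255 204]
gg scene 26 [288.9 153.9] mean [0.4573 0.1519] ang -169.6 L [0.016 0.023] [ 54 133  96]
  tri [0.4532 0.1544 0.0289] r 0.479
gr top 39 [139.5 249.5] mean [0.3848 0.3109] ang 161.4 L [0.01  0.026] [  0 255 248]
gr scene 20 [311.6 123.4] mean [0.3897 0.3075] ang 156.7 L [0.012 0.034] [  0 191 242]
  tri [0.3849 0.3127 0.028 ] r 0.496
by top 534 [295.4 156.9] mean [ 0.6431 -0.1014] ang -168.5 L [0.057 0.075] [ 30 255 251]
by scene 372 [259.8 237.5] mean [ 0.6396 -0.0986] ang -167.5 L [0.048 0.068] [ 29 150 254]
  tri [ 0.6419 -0.1006  0.0125] r 0.65
bg top 546 [234.3 169.2] mean [0.6073 0.0686] ang -168.9 L [0.058 0.074] [ 66 255 169]
bg scene 299 [298.8 200.3] mean [0.6045 0.0713] ang -168.1 L [0.048 0.068] [ 61 133 188]
  tri [0.6065 0.0687 0.0118] r 0.61
br top 518 [264.8 162.9] mean [ 0.6256 -0.0159] ang -166.9 L [0.056 0.073] [  0 255 252]
br scene 329 [280.  217.9] mean [ 0.6213 -0.0131] ang -170.1 L [0.048 0.067] [  2 192 251]
  tri [ 0.6241 -0.0157  0.0132] r 0.624
```

Heights check out: tab centroids sit at about 29 mm and bay floors at about 12 mm, and the bays come out 87 mm apart. I'm moving over the purple yellow-tab guard for a close look.

Request:
drive_tool:
  rows:
    - [0, 0, -6, 0, 0, 0, 1]
    - [0, 0, -6, 0, 0, 0, 0.5]
    - [0, 0, 0, 0.031, -0.0187, 0.002, 0.5]
    - [0, 0, 0, 0.031, -0.0187, 0.002, 0.5]
    - [0, 0, 0, 0.031, -0.0187, 0.002, 0.5]
    - [0, 0, 0, 0.031, -0.0187, 0.002, 0.5]
    - [0, 0, 0, 0.031, -0.0187, 0.002, 0.5]
    - [0, 0, 0, 0.031, -0.0187, 0.002, 0.5]
  force: 30

```text
time: 1.97
tool_pos: [0.3598, -0.4146, 0.2193]
tcp_rot: [2.987, 0.971, 0.0]
wrist_force: [0.7, -0.6, 0.4]
width: 0.5
grip_force: 0.0
```

Request:
drive_tool:
  rows:
    - [0, 0, 0, 0.031, -0.0187, 0.002, 0.5]
    - [0, 0, 0, 0.031, -0.0187, 0.002, 0.5]
    - [0, 0, 0, 0.031, -0.0187, 0.002, 0.5]
    - [0, 0, 0, 0.031, -0.0187, 0.002, 0.5]
    - [0, 0, 0, 0.031, -0.0187, 0.002, 0.5]
    - [0, 0, 0, 0.031, -0.0187, 0.002, 0.5]
    - [0, 0, 0, 0.031, -0.0187, 0.002, 0.5]
    - [0, 0, 0, 0, 0, 0, 0.5]

```text
time: 2.63
tool_pos: [0.4594, -0.1774, 0.2051]
tcp_rot: [-2.983, -0.979, -0.003]
wrist_force: [0.0, 0.0, -0.3]
width: 0.5
grip_force: 0.0
```

```bash
cat > w.py <<'E'
from h import *
import sys
s=status.read_state(); M=R.from_rotvec(s['tcp_rot']).as_matrix()
print('t',s['time'],'tcp',np.round(s['tool_pos'],4),'yaw',np.degrees(np.arctan2(M[1,0],M[0,0])).round(2),'tilt',np.degrees(np.arccos(-M[2,2])).round(2),'w',s['width'],s['grip_force'],'q',np.round(s['q'],2),'F',np.round(s['wrist_force'],1))
p=cam('wrist'); save(p,sys.argv[1]); print('mount',np.round(p['mount'],3).tolist(), 'fx',p['intrinsics'][0][0])
H=float(sys.argv[2])
for c in ('yellow','green','red'):
  for a,ce,m in blobs(p,c,60):
    cn,_=cv2.findContours(m.astype(np.uint8),cv2.RETR_EXTERNAL,cv2.CHAIN_APPROX_NONE)
    r=cv2.minAreaRect(cn[0]); bx=np.array([onz(p,u,H)[:2] for u in cv2.boxPoints(r)])
    e=[bx[1]-bx[0],bx[2]-bx[1]]; L=[np.linalg.norm(x) for x in e]; d=e[int(np.argmax(L))]
    print(c,a,'px',ce.round(1),'at z',H,onz(p,ce,H)[:2].round(4),'box',bx.mean(0).round(4),np.round(L,4),'ang',np.degrees(np.arctan2(d[1],d[0])).round(1))
E
python3 w.py w1.png 0.036
```

```text
t 2.6333 tcp [ 0.4594 -0.1774  0.2051] yaw 36.33 tilt 0.18 w 0.500400753370653 0.0 q [-0.42 -0.07  2.01  0.    1.19  0.51] F [ 0.   0.  -0.3]
mount [[-0.0, 0.963, 0.271, 0.068], [1.0, 0.0, -0.0, -0.0], [-0.0, 0.271, -0.963, -0.143], [0.0, 0.0, 0.0, 1.0]] fx 301.5060557719063
yellow 974 px [299.1   9.1] at z 0.036 [ 0.6082 -0.1151] box [ 0.6017 -0.1126] [0.0593 0.0222] ang -53.7
yellow 264 px [242.  149.6] at z 0.036 [ 0.4722 -0.1478] box [ 0.4721 -0.1478] [0.0082 0.0299] ang -144.3
red 561 px [128.   83.3] at z 0.036 [ 0.4588 -0.0204] box [ 0.4584 -0.0205] [0.0315 0.0164] ang 6.6
```

View crop.

```bash
python3 -c "
import cv2
a=cv2.imread('pics/w1.png'); cv2.imwrite('pics/w1c.png',cv2.resize(a[:260,90:400],(620,520),interpolation=cv2.INTER_CUBIC))"
```

```text
(no output)
```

View pics/w1c.png

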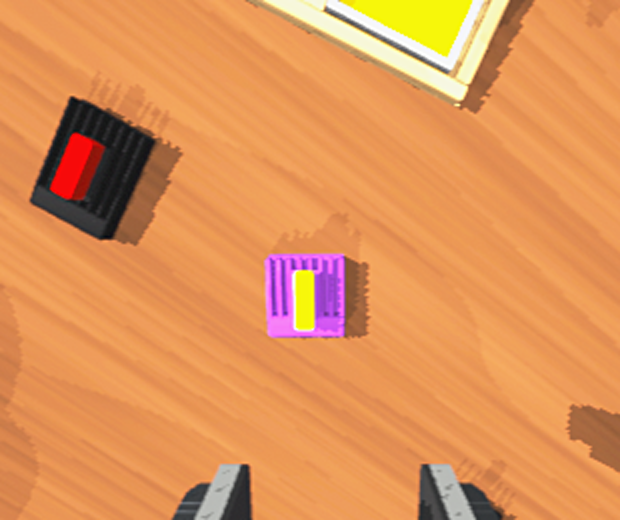

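Confirmed: the purple comb with the yellow tab is at wrist pixel (242,150), square to the tool. The black/red comb at (128,83) is clear of the path.

Request:
drive_tool:
  rows:
    - [0, 0, 0.6, 0.0278, -0.0163, 0, 0.5]
    - [0, 0, 0, 0, 0, 0.04, 0.5]
    - [0, 0, 0, 0, 0, 0.04, 0.5]
    - [0, 0, 0, 0, 0, 0.04, 0.5]
    - [0, 0, 0, 0, 0, 0.04, 0.5]
    - [0, 0, 0, 0, 0, 0.023, 0.5]
    - [0, 0, 0, 0, 0, 0, 0.5]
    - [0, 0, 0, 0, 0, 0, 0.5]

```text
time: 3.35
tool_pos: [0.4697, -0.1537, 0.0216]
tcp_rot: [-2.991, -0.955, 0.004]
wrist_force: [0.2, -0.6, 0.3]
width: 0.499
grip_force: 0.0
```

Request:
drive_tool:
  rows:
    - [0, 0, 0, 0, 0, 0, 0]
    - [0, 0, 0, 0, 0, 0, 0]
    - [0, 0, 0, 0, 0, 0, 0]
    - [0, 0, 0, 0, 0, 0, 0]
    - [0, 0, 0, 0, 0, 0, 0]
    - [0, 0, 0, 0, 0, 0, 0]
  force: 30

```text
time: 3.85
tool_pos: [0.4728, -0.1542, 0.0246]
tcp_rot: [2.989, 0.956, 0.005]
wrist_force: [-0.1, -1.5, 8.3]
width: 0.102
grip_force: 33.1
```

Request:
drive_tool:
  rows:
    - [0, 0, 0, 0, 0, -0.02, 0]
    - [0, 0, 0, 0, 0, -0.04, 0]
    - [0, 0, 0, 0, 0, -0.04, 0]
    - [0, 0, 0, 0, 0, 0, 0]

```text
time: 4.18
tool_pos: [0.4766, -0.1553, 0.1313]
tcp_rot: [2.983, 0.954, 0.019]
wrist_force: [2.2, 0.4, 0.4]
width: 0.107
grip_force: 32.2
```

```bash
python3 w.py w2.png 0.036; python3 -c "
import cv2
a=cv2.imread('pics/w2.png'); cv2.imwrite('pics/w2c.png',cv2.resize(a[150:384,130:390],(650,585),interpolation=cv2.INTER_CUBIC))"
```

```text
t 4.1833 tcp [ 0.4766 -0.1553  0.1313] yaw 35.47 tilt 0.88 w 0.10737127286383912 32.15596854686737 q [-0.36  0.01  2.08 -0.    1.03  0.59] F [2.2 0.4 0.4]
mount [[-0.0, 0.963, 0.271, 0.068], [1.0, 0.0, -0.0, -0.0], [-0.0, 0.271, -0.963, -0.143], [0.0, 0.0, 0.0, 1.0]] fx 301.5060557719063
yellow 2128 px [312.7  14.1] at z 0.036 [ 0.6088 -0.1106] box [ 0.611  -0.1044] [0.0284 0.0529] ang -75.8
yellow 1302 px [257.1 244.3] at z 0.036 [ 0.4417 -0.1812] box [ 0.4404 -0.1815] [0.0176 0.0629] ang -144.1
red 923 px [ 99.4 115.1] at z 0.036 [ 0.4597 -0.0207] box [ 0.4592 -0.0208] [0.0326 0.0166] ang 6.3
```

View pics/w2c.png

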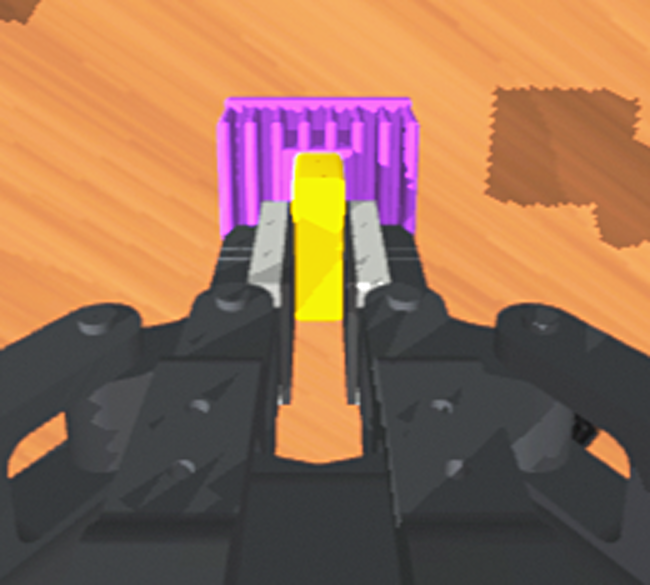

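Held level, with the guard square and slightly ahead of the pads. I'm carrying it to the yellow bay.

Request:
drive_tool:
  rows:
    - [0, 0, 5.9, 0, 0, 0, 0]
    - [0, 0, 5.9, 0, 0, 0, 0]
    - [0, 0, 5.9, 0, 0, 0, 0]
    - [0, 0, 5.9, 0, 0, 0, 0]
    - [0, 0, 0, 0.034, -0.004, 0.004, 0]
    - [0, 0, 0, 0.034, -0.004, 0.004, 0]
    - [0, 0, 0, 0.034, -0.004, 0.004, 0]
    - [0, 0, 0, 0.034, -0.004, 0.004, 0]

```text
time: 4.9
tool_pos: [0.6009, -0.1088, 0.105]
tcp_rot: [-3.124, -0.324, 0.002]
wrist_force: [0.4, 0.5, 0.5]
width: 0.109
grip_force: 32.2
```

Request:
drive_tool:
  rows:
    - [0, 0, 0, 0.034, -0.004, 0.004, 0]
    - [0, 0, 0, 0, 0, 0, 0]
    - [0, 0, 0, 0, 0, 0, 0]
    - [0, 0, 0, 0, 0, 0, 0]

```text
time: 5.23
tool_pos: [0.6316, -0.0983, 0.1008]
tcp_rot: [-3.124, -0.325, 0.005]
wrist_force: [-0.2, 0.4, -1.4]
width: 0.102
grip_force: 32.2
```

```bash
python3 w.py w3.png 0.02;  python3 -c "
import cv2
a=cv2.imread('pics/w3.png'); cv2.imwrite('pics/w3c.png',cv2.resize(a[60:384,60:460],(720,583),interpolation=cv2.INTER_CUBIC))"
```

```text
t 5.2333 tcp [ 0.6316 -0.0983  0.1008] yaw 11.89 tilt 0.18 w 0.10227200687114561 32.15263545513153 q [-0.19  0.31  1.8  -0.    1.04  1.17] F [-0.2  0.4 -1.4]
mount [[-0.0, 0.963, 0.271, 0.068], [1.0, 0.0, 0.0, -0.0], [-0.0, 0.271, -0.963, -0.143], [0.0, 0.0, 0.0, 1.0]] fx 301.5060557719063
yellow 3721 px [260.5 164.4] at z 0.02 [ 0.659  -0.0949] box [ 0.6555 -0.0954] [0.043  0.0568] ang -79.2
yellow 1272 px [257.  244.2] at z 0.02 [ 0.5944 -0.1058] box [ 0.5936 -0.106 ] [0.0157 0.0585] ang -167.6
green 6000 px [ 42.2 184. ] at z 0.02 [0.6097 0.0656] box [0.6065 0.0661] [0.0517 0.0784] ang -168.3
red 6347 px [151.4 184.5] at z 0.02 [ 0.6265 -0.0164] box [ 0.6244 -0.0157] [0.0543 0.073 ] ang -168.2
```

View pics/w3c.png

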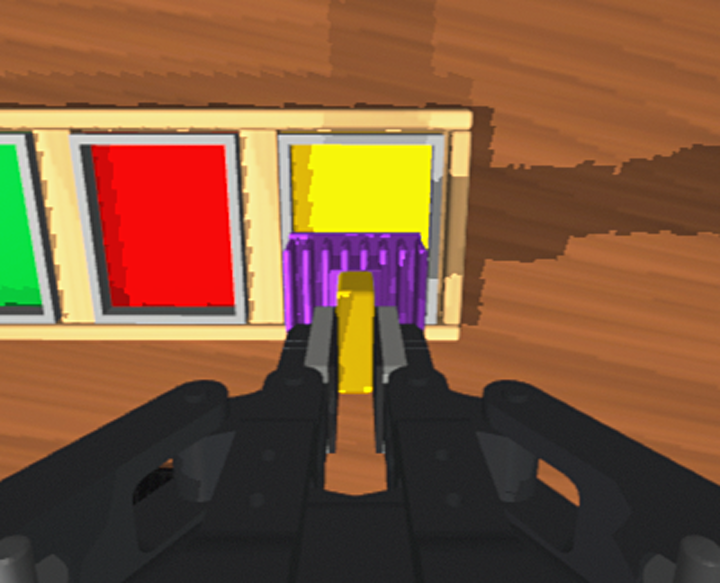

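The guard is square above the yellow bay. I'm correcting by about 7 mm in x and 4 mm in y, then lowering.

Request:
drive_tool:
  rows:
    - [0, 0, 0, 0.0067, 0.0041, 0.01, 0]
    - [0, 0, 0, 0, 0, 0.02, 0]
    - [0, 0, 0, 0, 0, 0.02, 0]
    - [0, 0, 0, 0, 0, 0.006, 0]
    - [0, 0, 0, 0, 0, 0.006, 0]
    - [0, 0, 0, 0, 0, 0.004, 0]
    - [0, 0, 0, 0, 0, 0, 0]
    - [0, 0, 0, 0, 0, 0, 0]

```text
time: 5.95
tool_pos: [0.6409, -0.1015, 0.037]
tcp_rot: [3.124, 0.324, 0.002]
wrist_force: [-1.1, 1.1, 0.8]
width: 0.104
grip_force: 32.1
```

Request:
drive_tool:
  rows:
    - [0, 0, 0, 0, 0, 0.002, 0]
    - [0, 0, 0, 0, 0, 0.002, 0]
    - [0, 0, 0, 0, 0, 0.001, 0]
    - [0, 0, 0, 0, 0, 0, 0]

```text
time: 6.28
tool_pos: [0.6413, -0.1014, 0.0327]
tcp_rot: [3.124, 0.324, 0.003]
wrist_force: [-1.5, -0.3, 3.9]
width: 0.103
grip_force: 32.7
```

Seated with light contact, so I'm releasing, lifting, checking, and going over to the green-tab guard.

Request:
drive_tool:
  rows:
    - [0, 0, 0, 0, 0, 0, 0.4]
    - [0, 0, 0, 0, 0, 0, 0.4]
    - [0, 0, 0, 0, 0, 0, 0.4]
    - [0, 0, 0, 0, 0, -0.02, 0.4]
    - [0, 0, 0, 0, 0, -0.04, 0.4]
    - [0, 0, 0, 0, 0, -0.04, 0.4]
    - [0, 0, 0, 0, 0, -0.04, 0.4]
    - [0, 0, 0, 0, 0, 0, 0.4]

```text
time: 6.95
tool_pos: [0.6463, -0.1024, 0.1819]
tcp_rot: [3.12, 0.324, 0.025]
wrist_force: [1.5, 0.0, 1.3]
width: 0.404
grip_force: 0.0
```

```bash
python3 w.py w4.png 0.044
```

```text
t 6.95 tcp [ 0.6463 -0.1024  0.1819] yaw 11.86 tilt 0.94 w 0.4036993655826139 0.0 q [-0.2   0.25  1.72  0.    1.16  1.17] F [1.5 0.  1.3]
mount [[-0.0, 0.963, 0.271, 0.068], [1.0, 0.0, 0.0, -0.0], [-0.0, 0.271, -0.963, -0.143], [0.0, 0.0, 0.0, 1.0]] fx 301.5060557719063
yellow 1891 px [249.3 183.3] at z 0.044 [ 0.6461 -0.0955] box [ 0.6464 -0.0976] [0.0531 0.066 ] ang -167.0
yellow 298 px [254.2 185. ] at z 0.044 [ 0.6455 -0.1004] box [ 0.6453 -0.1008] [0.0085 0.0316] ang -168.1
green 3483 px [ 89.1 182.1] at z 0.044 [0.6161 0.0546] box [0.6145 0.0549] [0.0488 0.0714] ang -168.1
green 211 px [  3.7 302.5] at z 0.044 [0.4653 0.1347] box [0.4667 0.1328] [0.0361 0.0115] ang -0.4
red 3588 px [170.5 181.9] at z 0.044 [ 0.6321 -0.0214] box [ 0.6307 -0.021 ] [0.0508 0.0677] ang -168.3
```

Request:
drive_tool:
  rows:
    - [0, 0, -6.1, 0, 0, 0, 0.4]
    - [0, 0, -6.1, 0, 0, 0, 0.4]
    - [0, 0, 0, -0.0076, -0.0343, -0.002, 0.4]
    - [0, 0, 0, -0.0076, -0.0343, -0.002, 0.4]
    - [0, 0, 0, -0.0076, -0.0343, -0.002, 0.4]
    - [0, 0, 0, -0.0076, -0.0343, -0.002, 0.4]
    - [0, 0, 0, -0.0076, -0.0343, -0.002, 0.4]
    - [0, 0, 0, -0.0076, -0.0343, -0.002, 0.4]

```text
time: 7.67
tool_pos: [0.5127, 0.069, 0.1817]
tcp_rot: [-3.072, -0.654, 0.004]
wrist_force: [0.0, -0.5, 0.5]
width: 0.403
grip_force: 0.0
```

Request:
drive_tool:
  rows:
    - [0, 0, 0, -0.0076, -0.0343, -0.002, 0.4]
    - [0, 0, 0, -0.0076, -0.0343, -0.002, 0.4]
    - [0, 0, 0, -0.0076, -0.0343, -0.002, 0.4]
    - [0, 0, 0, 0, 0, 0, 0.4]
    - [0, 0, 0, 0, 0, 0, 0.4]
    - [0, 0, 0, 0, 0, 0, 0.4]

```text
time: 8.17
tool_pos: [0.4518, 0.1525, 0.1885]
tcp_rot: [3.072, 0.656, -0.001]
wrist_force: [-0.0, -0.7, 0.3]
width: 0.397
grip_force: 0.0
```

```bash
python3 w.py w5.png 0.036; python3 -c "
import cv2,numpy as np
a=cv2.imread('pics/w4.png')[60:300,130:390]; b=cv2.imread('pics/w5.png')[60:300,130:390]; cv2.imwrite('pics/w45.png',cv2.resize(np.hstack([a,b]),(800,369)))"
```

```text
t 8.1667 tcp [0.4518 0.1525 0.1885] yaw 24.11 tilt 0.06 w 0.396910501025314 0.0 q [ 0.27 -0.08  2.06 -0.    1.16  1.42] F [-0.  -0.7  0.3]
mount [[-0.0, 0.963, 0.271, 0.068], [1.0, 0.0, -0.0, -0.0], [-0.0, 0.271, -0.963, -0.143], [0.0, 0.0, 0.0, 1.0]] fx 301.5060557719063
yellow 222 px [138.3  59. ] at z 0.036 [0.5095 0.2962] box [0.507  0.2996] [0.0204 0.0166] ang -61.6
yellow 66 px [104.8  65.7] at z 0.036 [0.4916 0.3223] box [0.4936 0.3196] [0.0397 0.0024] ang -60.7
yellow 468 px [123.7  88.9] at z 0.036 [0.4794 0.3006] box [0.4784 0.3038] [0.0536 0.0145] ang -62.1
green 4593 px [397.9  67.8] at z 0.036 [0.599  0.0778] box [0.5976 0.0766] [0.0699 0.0514] ang 11.8
green 280 px [255.5 178.3] at z 0.036 [0.4516 0.1544] box [0.4518 0.1544] [0.0089 0.0309] ang -155.8
red 3998 px [479.1  88.1] at z 0.036 [ 6.147e-01 -2.000e-04] box [ 0.6135 -0.0015] [0.0718 0.0482] ang 12.2
red 448 px [111.9  73.4] at z 0.036 [0.488  0.3146] box [0.4881 0.3145] [0.0347 0.0107] ang -62.1
red 76 px [  3.1 127. ] at z 0.036 [0.3989 0.3959] box [0.3988 0.395 ] [0.0076 0.0106] ang -168.6
red 388 px [ 88.3 174. ] at z 0.036 [0.3874 0.309 ] box [0.3872 0.3091] [0.035  0.0124] ang -17.7
red 538 px [402.6 235.3] at z 0.036 [ 0.4588 -0.0133] box [ 0.4586 -0.0132] [0.0327 0.0211] ang 5.3
```

View pics/w45.png

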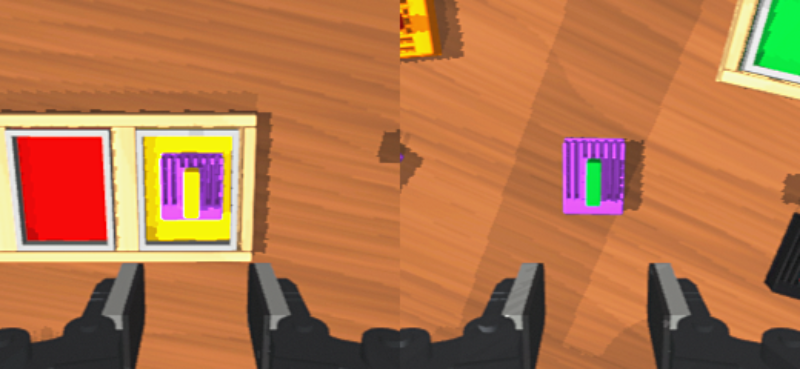

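Left half: the yellow-tab guard lies flat in the yellow bay (wrist 254,185). Right half: the purple comb with the green tab is at wrist (255,178), aligned with the tool. I'm grasping it.

Request:
drive_tool:
  rows:
    - [0, 0, 0, 0.0008, -0.0018, 0.036, 0.4]
    - [0, 0, 0, 0, 0, 0.036, 0.4]
    - [0, 0, 0, 0, 0, 0.036, 0.4]
    - [0, 0, 0, 0, 0, 0.036, 0.4]
    - [0, 0, 0, 0, 0, 0.012, 0.4]
    - [0, 0, 0, 0, 0, 0.009, 0.4]
    - [0, 0, 0, 0, 0, 0, 0.4]
    - [0, 0, 0, 0, 0, 0, 0.4]

```text
time: 8.88
tool_pos: [0.453, 0.1541, 0.0244]
tcp_rot: [3.073, 0.652, -0.0]
wrist_force: [0.9, 0.4, 0.7]
width: 0.4
grip_force: 0.0
```

Request:
drive_tool:
  rows:
    - [0, 0, 0, 0, 0, 0, 0]
    - [0, 0, 0, 0, 0, 0, 0]
    - [0, 0, 0, 0, 0, 0, 0]
    - [0, 0, 0, 0, 0, 0, 0]
    - [0, 0, 0, 0, 0, 0, 0]
    - [0, 0, 0, 0, 0, 0, 0]

```text
time: 9.38
tool_pos: [0.4539, 0.1551, 0.026]
tcp_rot: [3.072, 0.655, 0.006]
wrist_force: [-0.2, -1.5, 6.7]
width: 0.105
grip_force: 33.3
```

Request:
drive_tool:
  rows:
    - [0, 0, 0, 0, 0, -0.02, 0]
    - [0, 0, 0, 0, 0, -0.03, 0]
    - [0, 0, 0, 0, 0, -0.03, 0]
    - [0, 0, 6.1, 0, 0, 0, 0]
    - [0, 0, 6.1, 0, 0, 0, 0]
    - [0, 0, 0, 0.0268, 0.0232, 0, 0]
    - [0, 0, 0, 0.0268, 0.0232, 0, 0]
    - [0, 0, 0, 0.0268, 0.0232, 0, 0]

```text
time: 10.05
tool_pos: [0.5457, 0.103, 0.1048]
tcp_rot: [-3.124, -0.327, -0.001]
wrist_force: [0.4, 1.0, 0.6]
width: 0.105
grip_force: 32.5
```

Request:
drive_tool:
  rows:
    - [0, 0, 0, 0.0268, 0.0232, 0, 0]
    - [0, 0, 0, 0.0268, 0.0232, 0, 0]
    - [0, 0, 0, 0, 0, 0, 0]
    - [0, 0, 0, 0, 0, 0, 0]
    - [0, 0, 0, 0, 0, 0, 0]

```text
time: 10.47
tool_pos: [0.6061, 0.0688, 0.1037]
tcp_rot: [-3.124, -0.324, 0.003]
wrist_force: [-0.0, 0.2, -0.7]
width: 0.106
grip_force: 32.4
```

```bash
python3 w.py w6.png 0.02; python3 -c "
import cv2
a=cv2.imread('pics/w6.png'); cv2.imwrite('pics/w6c.png',cv2.resize(a[60:384,60:460],(600,486)))"
```

```text
t 10.4667 tcp [0.6061 0.0688 0.1037] yaw 11.83 tilt 0.11 w 0.10584729616160839 32.448166608810425 q [0.07 0.25 1.87 0.   1.02 1.44] F [-0.   0.2 -0.7]
mount [[-0.0, 0.963, 0.271, 0.068], [1.0, 0.0, 0.0, -0.0], [-0.0, 0.271, -0.963, -0.143], [0.0, 0.0, 0.0, 1.0]] fx 301.5060557719063
yellow 73 px [475. 145.] at z 0.02 [ 0.6803 -0.082 ] box [ 0.6803 -0.082 ] [0.     0.0539] ang 101.8
yellow 3520 px [474.1 198.5] at z 0.02 [ 0.6409 -0.098 ] box [ 0.641  -0.0949] [0.0712 0.061 ] ang 20.7
green 2924 px [256.1 171.9] at z 0.02 [0.6267 0.0742] box [0.6256 0.074 ] [0.0573 0.0313] ang -78.2
green 1255 px [257. 255.] at z 0.02 [0.558  0.0591] box [0.5576 0.059 ] [0.0596 0.0161] ang 11.3
red 6010 px [362.3 195. ] at z 0.02 [ 0.6257 -0.011 ] box [ 0.6238 -0.0126] [0.0735 0.0546] ang 11.8
```

View pics/w6c.png

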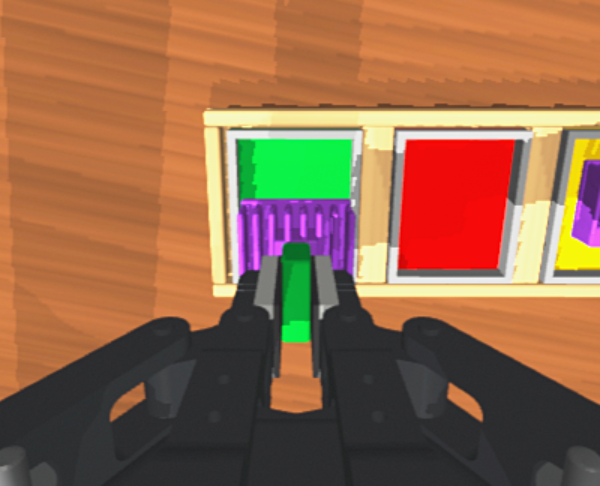

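The green-tab guard is centred over the green bay, so I'm lowering it.

Request:
drive_tool:
  rows:
    - [0, 0, 0, 0.002, 0, 0.02, 0]
    - [0, 0, 0, 0, 0, 0.02, 0]
    - [0, 0, 0, 0, 0, 0.015, 0]
    - [0, 0, 0, 0, 0, 0.006, 0]
    - [0, 0, 0, 0, 0, 0.004, 0]
    - [0, 0, 0, 0, 0, 0.004, 0]
    - [0, 0, 0, 0, 0, 0.002, 0]
    - [0, 0, 0, 0, 0, 0, 0]

```text
time: 11.18
tool_pos: [0.6095, 0.0695, 0.0343]
tcp_rot: [-3.125, -0.325, -0.002]
wrist_force: [0.5, 0.1, -1.1]
width: 0.105
grip_force: 32.5
```

Request:
drive_tool:
  rows:
    - [0, 0, 0, 0, 0, 0.001, 0]
    - [0, 0, 0, 0, 0, 0.001, 0]
    - [0, 0, 0, 0, 0, 0, 0]

```text
time: 11.43
tool_pos: [0.6099, 0.0694, 0.034]
tcp_rot: [-3.125, -0.324, -0.003]
wrist_force: [-5.4, 0.6, 10.7]
width: 0.101
grip_force: 33.9
```

Contact with the floor confirmed. I'm releasing, lifting, turning 150° and going to the red-tab guard.

Request:
drive_tool:
  rows:
    - [0, 0, 0, 0, 0, 0, 0.4]
    - [0, 0, 0, 0, 0, 0, 0.4]
    - [0, 0, 0, 0, 0, 0, 0.4]
    - [0, 0, 0, 0, 0, -0.02, 0.4]
    - [0, 0, 0, 0, 0, -0.04, 0.4]
    - [0, 0, 0, 0, 0, -0.04, 0.4]
    - [0, 0, 0, 0, 0, -0.04, 0.4]
    - [0, 0, 0, 0, 0, 0, 0.4]

```text
time: 12.1
tool_pos: [0.6152, 0.0696, 0.1816]
tcp_rot: [3.124, 0.324, 0.026]
wrist_force: [1.3, 0.3, 1.9]
width: 0.401
grip_force: 0.0
```

```bash
python3 w.py w7.png 0.044
```

```text
t 12.1 tcp [0.6152 0.0696 0.1816] yaw 11.85 tilt 0.94 w 0.4008017767402438 0.0 q [0.07 0.18 1.79 0.   1.15 1.44] F [1.3 0.3 1.9]
mount [[-0.0, 0.963, 0.271, 0.068], [1.0, 0.0, 0.0, -0.0], [-0.0, 0.271, -0.963, -0.143], [0.0, 0.0, 0.0, 1.0]] fx 301.5060557719063
yellow 1542 px [411.7 187.2] at z 0.044 [ 0.6433 -0.0768] box [ 0.6438 -0.0817] [0.0716 0.0497] ang 12.1
yellow 562 px [431.1 189.4] at z 0.044 [ 0.645 -0.096] box [ 0.6446 -0.0961] [0.0306 0.0187] ang 10.5
yellow 204 px [ 22.2 233. ] at z 0.044 [0.5187 0.2893] box [0.5167 0.2956] [0.0381 0.0163] ang -62.2
yellow 223 px [ 27.1 254.6] at z 0.044 [0.4956 0.2841] box [0.4931 0.2907] [0.05   0.0128] ang -61.2
green 1527 px [253.5 185.7] at z 0.044 [0.6136 0.0726] box [0.6117 0.0707] [0.0524 0.0654] ang -166.9
green 284 px [256.  191.7] at z 0.044 [0.6082 0.069 ] box [0.6082 0.069 ] [0.0076 0.0309] ang -168.0
red 3528 px [335.4 186.6] at z 0.044 [ 0.6288 -0.0047] box [ 0.6277 -0.0054] [0.0676 0.0505] ang 11.5
red 251 px [ 11.2 247.5] at z 0.044 [0.5004 0.3   ] box [0.5005 0.2995] [0.0295 0.0109] ang -61.3
red 133 px [301.4 322.1] at z 0.044 [ 0.4746 -0.0094] box [ 0.4746 -0.009 ] [0.0087 0.0204] ang -165.8
red 348 px [ 10.9 330.3] at z 0.044 [0.3996 0.3002] box [0.3995 0.3005] [0.0456 0.0132] ang -20.8
```

Request:
drive_tool:
  rows:
    - [0, 0, -6.84, 0, 0, 0, 0.4]
    - [0, 0, -6.84, 0, 0, 0, 0.4]
    - [0, 0, -6.84, 0, 0, 0, 0.4]
    - [0, 0, -6.84, 0, 0, 0, 0.4]
    - [0, 0, -6.84, 0, 0, 0, 0.4]
    - [0, 0, -6.84, 0, 0, 0, 0.4]
    - [0, 0, -6.84, 0, 0, 0, 0.4]
    - [0, 0, -6.84, 0, 0, 0, 0.4]

```text
time: 12.82
tool_pos: [0.6081, 0.069, 0.1694]
tcp_rot: [-2.62, -1.731, 0.004]
wrist_force: [-0.0, -0.1, -0.4]
width: 0.401
grip_force: 0.0
```

Request:
drive_tool:
  rows:
    - [0, 0, -6.84, 0, 0, 0, 0.4]
    - [0, 0, -6.84, 0, 0, 0, 0.4]
    - [0, 0, -6.84, 0, 0, 0, 0.4]
    - [0, 0, -6.84, 0, 0, 0, 0.4]
    - [0, 0, -6.84, 0, 0, 0, 0.4]
    - [0, 0, -6.84, 0, 0, 0, 0.4]
    - [0, 0, -6.84, 0, 0, 0, 0.4]
    - [0, 0, -6.84, 0, 0, 0, 0.4]

```text
time: 13.48
tool_pos: [0.608, 0.069, 0.1693]
tcp_rot: [-1.531, -2.741, 0.002]
wrist_force: [-0.9, -0.4, -0.1]
width: 0.398
grip_force: 0.0
```

Request:
drive_tool:
  rows:
    - [0, 0, -6.84, 0, 0, 0, 0.4]
    - [0, 0, -6.84, 0, 0, 0, 0.4]
    - [0, 0, -6.84, 0, 0, 0, 0.4]
    - [0, 0, -6.84, 0, 0, 0, 0.4]
    - [0, 0, -6.84, 0, 0, 0, 0.4]
    - [0, 0, -6.84, 0, 0, 0, 0.4]
    - [0, 0, 0, 0, 0, 0, 0.4]
    - [0, 0, 0, 0, 0, 0, 0.4]

```text
time: 14.15
tool_pos: [0.6083, 0.069, 0.1698]
tcp_rot: [-0.487, -3.101, 0.001]
wrist_force: [-1.0, -0.1, 0.2]
width: 0.4
grip_force: 0.0
```

```bash
python3 w.py w8.png 0.036
```

```text
t 14.15 tcp [0.6083 0.069  0.1698] yaw 162.14 tilt 0.12 w 0.4003873330510145 0.0 q [ 0.07  0.19  1.81 -0.    1.14 -1.19] F [-1.  -0.1  0.2]
mount [[-0.0, 0.962, 0.272, 0.07], [1.0, 0.0, -0.0, -0.0], [-0.0, 0.272, -0.962, -0.143], [0.0, 0.0, 0.0, 1.0]] fx 301.5060557719063
yellow 1180 px [116.3 238.3] at z 0.036 [ 0.6174 -0.0818] box [ 0.6322 -0.0852] [0.0492 0.0725] ang 12.1
yellow 520 px [109.8 266. ] at z 0.036 [ 0.6435 -0.1012] box [ 0.6439 -0.1011] [0.0208 0.0298] ang 13.0
green 1848 px [257.1 169.5] at z 0.036 [0.5942 0.0733] box [0.5996 0.0706] [0.0535 0.0682] ang 11.9
green 372 px [256.1 183.3] at z 0.036 [0.6065 0.0683] box [0.6069 0.0683] [0.0108 0.0322] ang 11.7
red 778 px [107.9  51.2] at z 0.036 [ 0.459  -0.0154] box [ 0.4592 -0.0154] [0.0156 0.0345] ang 7.8
red 3302 px [184.1 212.5] at z 0.036 [ 0.6129 -0.0073] box [ 0.616  -0.0074] [0.0508 0.07  ] ang 11.8
```

Request:
drive_tool:
  rows:
    - [0, 0, 0, 0.0317, 0.0181, -0.002, 0.4]
    - [0, 0, 0, 0.0317, 0.0181, -0.002, 0.4]
    - [0, 0, 0, 0.0317, 0.0181, -0.002, 0.4]
    - [0, 0, 0, 0.0317, 0.0181, -0.002, 0.4]
    - [0, 0, 0, 0.0317, 0.0181, -0.002, 0.4]
    - [0, 0, 0, 0.0317, 0.0181, -0.002, 0.4]
    - [0, 0, 0, 0.0317, 0.0181, -0.002, 0.4]
    - [0, 0, 0, 0.0317, 0.0181, -0.002, 0.4]

```text
time: 14.87
tool_pos: [0.4099, 0.2849, 0.1872]
tcp_rot: [-0.487, -3.104, -0.0]
wrist_force: [0.6, 0.0, 0.6]
width: 0.4
grip_force: 0.0
```

Request:
drive_tool:
  rows:
    - [0, 0, 0, 0.0317, 0.0181, -0.002, 0.4]
    - [0, 0, 0, 0, 0, 0, 0.4]
    - [0, 0, 0, 0, 0, 0, 0.4]
    - [0, 0, 0, 0, 0, 0, 0.4]

```text
time: 15.2
tool_pos: [0.3866, 0.3109, 0.1891]
tcp_rot: [0.483, 3.104, -0.001]
wrist_force: [0.5, -0.4, 1.0]
width: 0.402
grip_force: 0.0
```

```bash
python3 w.py w9.png 0.036; python3 -c "
import cv2
a=cv2.imread('pics/w9.png'); cv2.imwrite('pics/w9c.png',cv2.resize(a[:330,60:460],(600,495)))"
```

```text
t 15.2 tcp [0.3866 0.3109 0.1891] yaw 162.32 tilt 0.03 w 0.40155861521180763 0.0 q [ 0.63 -0.05  2.03 -0.    1.16 -0.63] F [ 0.5 -0.4  1. ]
mount [[-0.0, 0.962, 0.272, 0.07], [1.0, 0.0, -0.0, -0.0], [-0.0, 0.272, -0.962, -0.143], [0.0, 0.0, 0.0, 1.0]] fx 301.5060557719063
yellow 277 px [274.7 253.8] at z 0.036 [0.4708 0.3039] box [0.4691 0.3086] [0.0472 0.0144] ang 117.8
yellow 106 px [281.9 276.2] at z 0.036 [0.4994 0.3036] box [0.497 0.305] [0.0139 0.0176] ang 24.9
red 426 px [356.5 146.8] at z 0.036 [0.3846 0.4135] box [0.3846 0.4135] [0.0294 0.0141] ang 133.7
red 237 px [257.5 175.7] at z 0.036 [0.3826 0.3123] box [0.3827 0.3124] [0.0069 0.0298] ang -17.5
red 185 px [285.3 263.8] at z 0.036 [0.4859 0.3114] box [0.4844 0.3115] [0.0255 0.013 ] ang 163.4
red 544 px [ 11.7 315.8] at z 0.036 [ 0.454  -0.0084] box [ 0.4539 -0.0089] [0.0298 0.0314] ang 7.5
```

View pics/w9c.png

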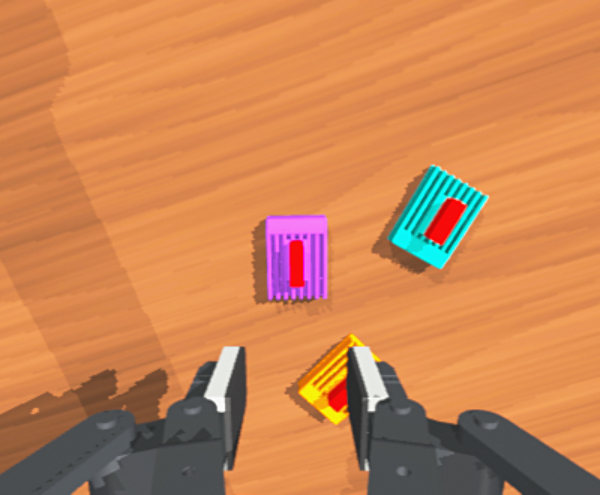

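The candidates are the purple at wrist (257,176), turquoise at (356,147) and orange at (285,264). The purple one fits, it is aligned, and the others are clear of the fingers.

Request:
drive_tool:
  rows:
    - [0, 0, 0, 0.0041, 0, 0.036, 0.4]
    - [0, 0, 0, 0, 0, 0.036, 0.4]
    - [0, 0, 0, 0, 0, 0.036, 0.4]
    - [0, 0, 0, 0, 0, 0.036, 0.4]
    - [0, 0, 0, 0, 0, 0.012, 0.4]
    - [0, 0, 0, 0, 0, 0.009, 0.4]
    - [0, 0, 0, 0, 0, 0, 0.4]
    - [0, 0, 0, 0, 0, 0, 0.4]

```text
time: 15.92
tool_pos: [0.3838, 0.3118, 0.0245]
tcp_rot: [0.485, 3.104, 0.0]
wrist_force: [-0.1, -0.3, 1.4]
width: 0.398
grip_force: 0.0
```

Request:
drive_tool:
  rows:
    - [0, 0, 0, 0, 0, 0, 0]
    - [0, 0, 0, 0, 0, 0, 0]
    - [0, 0, 0, 0, 0, 0, 0]
    - [0, 0, 0, 0, 0, 0, 0]
    - [0, 0, 0, 0, 0, 0, 0]
    - [0, 0, 0, 0, 0, 0, 0]

```text
time: 16.42
tool_pos: [0.3844, 0.3132, 0.0262]
tcp_rot: [0.481, 3.101, 0.004]
wrist_force: [1.2, -1.2, 6.2]
width: 0.102
grip_force: 32.8
```

Request:
drive_tool:
  rows:
    - [0, 0, 0, 0, 0, -0.02, 0]
    - [0, 0, 0, 0, 0, -0.035, 0]
    - [0, 0, 0, 0, 0, -0.035, 0]
    - [0, 0, -5.9, 0, 0, 0, 0]
    - [0, 0, -5.9, 0, 0, 0, 0]
    - [0, 0, -5.9, 0, 0, 0, 0]
    - [0, 0, -5.9, 0, 0, 0, 0]
    - [0, 0, -5.9, 0, 0, 0, 0]

```text
time: 17.08
tool_pos: [0.3825, 0.3123, 0.1147]
tcp_rot: [-0.332, 3.124, 0.001]
wrist_force: [-0.3, -0.1, -0.2]
width: 0.106
grip_force: 31.9
```

Request:
drive_tool:
  rows:
    - [0, 0, 0, -0.0153, -0.0337, 0, 0]
    - [0, 0, 0, -0.0153, -0.0337, 0, 0]
    - [0, 0, 0, -0.0153, -0.0337, 0, 0]
    - [0, 0, 0, -0.0153, -0.0337, 0, 0]
    - [0, 0, 0, -0.0153, -0.0337, 0, 0]
    - [0, 0, 0, -0.0153, -0.0337, 0, 0]
    - [0, 0, 0, -0.0153, -0.0337, 0, 0]
    - [0, 0, 0, -0.0153, -0.0337, 0, 0]

```text
time: 17.75
tool_pos: [0.5584, 0.0719, 0.1145]
tcp_rot: [-0.324, 3.125, 0.0]
wrist_force: [0.6, 0.6, -1.0]
width: 0.105
grip_force: 31.9
```

Request:
drive_tool:
  rows:
    - [0, 0, 0, -0.0153, -0.0337, 0, 0]
    - [0, 0, 0, -0.0153, -0.0337, 0, 0]
    - [0, 0, 0, -0.0153, -0.0337, 0, 0]
    - [0, 0, 0, 0, 0, 0, 0]
    - [0, 0, 0, 0, 0, 0, 0]
    - [0, 0, 0, 0, 0, 0, 0]

```text
time: 18.25
tool_pos: [0.6227, -0.0159, 0.1139]
tcp_rot: [0.323, -3.124, -0.001]
wrist_force: [-0.3, 0.1, -0.5]
width: 0.103
grip_force: 31.9
```

```bash
python3 w.py w10.png 0.008; python3 -c "
import cv2
a=cv2.imread('pics/w10.png'); cv2.imwrite('pics/w10c.png',cv2.resize(a[60:384,60:460],(600,486)))"
```

```text
t 18.25 tcp [ 0.6227 -0.0159  0.1139] yaw -168.21 tilt 0.09 w 0.10316667107857709 31.929522156715393 q [-0.07  0.26  1.83  0.    1.05 -1.84] F [-0.3  0.1 -0.5]
mount [[-0.0, 0.962, 0.272, 0.07], [1.0, 0.0, 0.0, 0.0], [0.0, 0.272, -0.962, -0.143], [0.0, 0.0, 0.0, 1.0]] fx 301.5060557719063
yellow 3312 px [157.7 186.3] at z 0.008 [ 0.6345 -0.0998] box [ 0.6411 -0.1012] [0.0577 0.0776] ang 11.8
green 2810 px [361.4 188.6] at z 0.008 [0.601 0.071] box [0.605  0.0726] [0.0776 0.0575] ang -168.2
red 2158 px [258.5 164.5] at z 0.008 [ 0.5986 -0.0194] box [ 0.5988 -0.0194] [0.0586 0.0246] ang 101.8
red 1234 px [257.  249.4] at z 0.008 [ 0.675  -0.0048] box [ 0.6761 -0.0041] [0.0185 0.0647] ang 12.3
```

View pics/w10c.png

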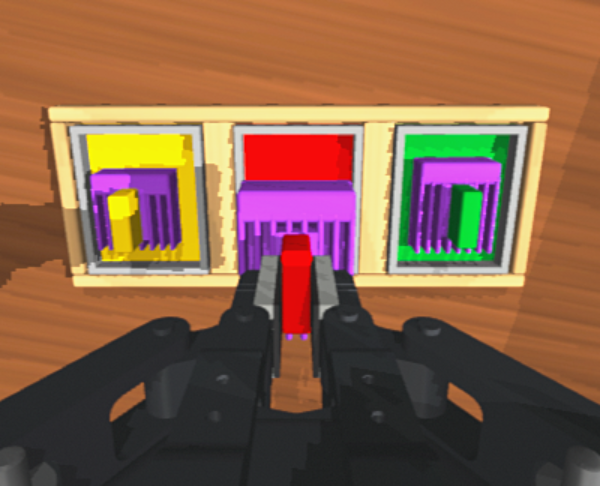

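Square over the red bay and centred within about 1–2 mm, with the other two guards lying properly in their bays. I'm lowering.

Request:
drive_tool:
  rows:
    - [0, 0, 0, 0, 0, 0.02, 0]
    - [0, 0, 0, 0, 0, 0.02, 0]
    - [0, 0, 0, 0, 0, 0.02, 0]
    - [0, 0, 0, 0, 0, 0.008, 0]
    - [0, 0, 0, 0, 0, 0.005, 0]
    - [0, 0, 0, 0, 0, 0.003, 0]
    - [0, 0, 0, 0, 0, 0.002, 0]
    - [0, 0, 0, 0, 0, 0, 0]

```text
time: 18.97
tool_pos: [0.624, -0.0159, 0.037]
tcp_rot: [-0.324, 3.124, -0.0]
wrist_force: [0.3, -0.3, -0.7]
width: 0.103
grip_force: 31.9
```

Request:
drive_tool:
  rows:
    - [0, 0, 0, 0, 0, 0.001, 0]
    - [0, 0, 0, 0, 0, 0.001, 0]
    - [0, 0, 0, 0, 0, 0, 0]

```text
time: 19.22
tool_pos: [0.6239, -0.0162, 0.0348]
tcp_rot: [-0.324, 3.124, -0.0]
wrist_force: [-0.4, -0.6, -0.8]
width: 0.103
grip_force: 31.9
```

Request:
drive_tool:
  rows:
    - [0, 0, 0, 0, 0, 0.001, 0]
    - [0, 0, 0, 0, 0, 0.0005, 0]
    - [0, 0, 0, 0, 0, 0, 0]

```text
time: 19.47
tool_pos: [0.624, -0.0163, 0.0342]
tcp_rot: [-0.324, 3.124, -0.0]
wrist_force: [-2.8, -0.2, 5.3]
width: 0.104
grip_force: 32.7
```

Floor contact (5 N). I'm releasing, lifting clear, and checking from the wrist and both fixed cameras.

Request:
drive_tool:
  rows:
    - [0, 0, 0, 0, 0, 0, 0.4]
    - [0, 0, 0, 0, 0, 0, 0.4]
    - [0, 0, 0, 0, 0, 0, 0.4]
    - [0, 0, 0, 0, 0, -0.02, 0.4]
    - [0, 0, 0, 0, 0, -0.04, 0.4]
    - [0, 0, 0, 0, 0, -0.04, 0.4]
    - [0, 0, 0, 0, 0, -0.04, 0.4]
    - [0, 0, 0, 0, 0, 0, 0.4]

```text
time: 20.13
tool_pos: [0.6295, -0.0165, 0.1831]
tcp_rot: [-0.322, 3.109, -0.004]
wrist_force: [1.4, -0.4, 1.2]
width: 0.399
grip_force: 0.0
```

Request:
drive_tool:
  rows:
    - [0, 0, 0, 0, 0, -0.03, 0.4]
    - [0, 0, 0, 0, 0, -0.03, 0.4]
    - [0, 0, 0, 0, 0, 0, 0.4]
    - [0, 0, 0, 0, 0, 0, 0.4]
    - [0, 0, 0, 0, 0, 0, 0.4]
    - [0, 0, 0, 0, 0, 0, 0.4]

```text
time: 20.63
tool_pos: [0.6224, -0.0161, 0.2309]
tcp_rot: [0.323, -3.122, -0.001]
wrist_force: [0.5, 0.3, -0.1]
width: 0.401
grip_force: 0.0
```

```bash
python3 w.py w11.png 0.044; python3 - <<'E'
from h import *
p=cam('scene'); save(p,'s2.png')
for o in ('black_yellow','black_red','clipper','canister'):
    print(o,[(round(float(m['score']),2),np.round(m['bbox']).tolist()) for m in masks_of(p,o)][:3])
a=cv2.imread('pics/w11.png')[80:330,60:460]; b=cv2.imread('pics/s2.png')[90:340,120:420]
cv2.imwrite('pics/fin.png',np.hstack([a,b]))
E
```

```text
t 20.6333 tcp [ 0.6224 -0.0161  0.2309] yaw -168.17 tilt 0.17 w 0.40053178914655907 0.0 q [-0.07  0.17  1.72  0.    1.26 -1.84] F [ 0.5  0.3 -0.1]
mount [[-0.0, 0.962, 0.272, 0.07], [1.0, 0.0, 0.0, 0.0], [0.0, 0.272, -0.962, -0.143], [0.0, 0.0, 0.0, 1.0]] fx 301.5060557719063
yellow 1747 px [188.8 164.6] at z 0.044 [ 0.6282 -0.0919] box [ 0.6323 -0.0939] [0.0527 0.0696] ang 11.7
green 1177 px [328.6 163.7] at z 0.044 [0.5955 0.0596] box [0.6002 0.0619] [0.0693 0.0523] ang -168.5
green 311 px [332.9 173.4] at z 0.044 [0.6051 0.0672] box [0.6054 0.0673] [0.0309 0.0128] ang -168.3
red 378 px [288.4  16. ] at z 0.044 [ 0.4626 -0.0179] box [ 0.4631 -0.0178] [0.0293 0.011 ] ang -172.7
red 939 px [261.  163.1] at z 0.044 [ 0.6101 -0.0139] box [ 0.6165 -0.016 ] [0.052  0.0666] ang 13.1
red 184 px [256.1 173.8] at z 0.044 [ 0.623  -0.0168] box [ 0.6228 -0.0164] [0.0077 0.0285] ang 12.0
black_yellow [(0.65, [142.0, 210.0, 162.0, 235.0])]
black_red [(0.75, [236.0, 176.0, 254.0, 195.0])]
clipper [(0.84, [360.0, 145.0, 400.0, 185.0])]
canister [(0.9, [150.0, 264.0, 198.0, 320.0])]
```

View pics/fin.png

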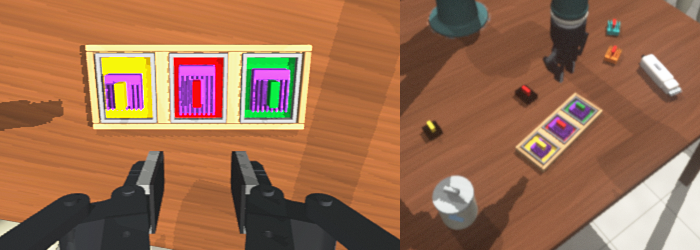

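All three purple guards lie flat in their matching bays: yellow at wrist (≈180,175), red (256,174) and green (333,173). The scene boxes for the black guards, clipper and canister are unchanged, so I'm handing in.

```bash
python3 -c "
from workcell import workorder
print(workorder.finish_job())"
```

```text
the job is handed in; nothing more can be done
None
```

I handed the job in at about 21 s of arm time: each purple guard lies flat in the bay matching its tab, and nothing else was moved; the hand-in call gave no verdict.

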